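Slide the propeller plane out of the row into the setting square

TASK

Push the propeller plane (the only model with straight wings) out of the touching row by its wooden plinth, without shifting the jets beside it or touching its delicate brass model, until its front end is pressed home against the long back bar; keep it flat on the board throughout. Then slide it sideways along that bar and press it home against the short end bar, so that it is left standing snug and square in the corner. Give each bar a light but definite press of about 10 newtons, at no time pushing the plane or pressing it on the bars with more than 20, and leave the glue bottle alone.

Things in the scene. Friction and masses are not known exactly. Their poses are not given: they have to be found in the camera images.
- prop: its wooden plinth is 84 mm long (own x), 50 mm wide (own y), 18 mm tall; on it a brass propeller plane with straight wings. Origin: centre of the plinth's underside, on the board; own x, its long way, points to the back bar. 0.08 to 0.15 kg. Stands in one of the three inner places of a row of five plinths touching side by side; its near end face (-x, robot's side) is free to be pushed, and the way to the back bar is clear.
- prop_model: the delicate brass propeller plane fixed on top of that plinth by a 5 mm pin (46 mm wide, 76 mm long, within the plinth's outline, from 18 to 52 mm above the board). Origin: centre of the plinth's top face, axes as the plinth. Fingers must not press on it.
- jet1: its wooden plinth is 84 mm long (own x), 50 mm wide (own y), 18 mm tall; on it a brass delta-wing jet with swept-back wings, top of the model 53 mm above the board, nose to +x. Origin: centre of the plinth's underside, on the board. Same wood and brass as the other models. One of the four neighbours in the row, not to be shifted.
- jet2: its wooden plinth is 84 mm long (own x), 50 mm wide (own y), 18 mm tall; on it a brass delta-wing jet with swept-back wings, top of the model 53 mm above the board, nose to +x. Origin: centre of the plinth's underside, on the board. Same wood and brass as the other models. One of the four neighbours in the row, not to be shifted.
- jet3: its wooden plinth is 84 mm long (own x), 50 mm wide (own y), 18 mm tall; on it a brass delta-wing jet with swept-back wings, top of the model 53 mm above the board, nose to +x. Origin: centre of the plinth's underside, on the board. Same wood and brass as the other models. One of the four neighbours in the row, not to be shifted.
- jet4: its wooden plinth is 84 mm long (own x), 50 mm wide (own y), 18 mm tall; on it a brass delta-wing jet with swept-back wings, top of the model 53 mm above the board, nose to +x. Origin: centre of the plinth's underside, on the board. Same wood and brass as the other models. One of the four neighbours in the row, not to be shifted.
- back_rail: fixed rail on the board carrying the aluminium back bar: 22 mm tall, 250 mm long towards own -y. Origin: inner corner of the square at board level. Its flat face, for the plinth's front end, is a plane own x = -s, where s, 0 to 16 mm, is how far the bar is set forward: locked, differs each time, not measured, feel for it. Own x points away from the row, parallel to the plinths' long way.
- end_rail: fixed rail carrying the short end bar: 22 mm tall, 76 mm long (from 20 to 96 mm towards own -x). Origin and axes as the back rail. Its flat face, for the plinth's side, is a plane own y = -e, where e, 0 to 16 mm, is again an unmeasured locked setting. So a plinth home in the corner has its origin at x = -(42 mm + s), y = -(25 mm + e). Both bars are rigid.
- glue: white glue bottle, 30 mm across, 75 mm tall, loose on the board past the +y end of the row. Origin: centre of its underside.
- board: plywood board 340 (x) by 400 (y) by 10 mm thick, fixed on the table; it carries the row, the square and the glue. Origin: centre of its underside, at table height; its top face is 10 mm above the table.
Not all that is in view belongs to the job. What is shaped like the prop but red is not meant.

How it is judged (in metres and radians):
On the way, in this order (a step that is already met when the one before it is completed fails the run):
1. the propeller plane stands clear of the row with its front end pressed home against the back bar (over 1 N) (contact force between prop and back_rail above 1 N and x of prop in the frame of back_rail between -0.0605 and -0.039 m and angle between the x axis of prop and the x axis of back_rail, either way round below 0.05 rad and y of prop in the frame of back_rail below -0.06 m), for 0.1 s.
2. it is pressed home against the end bar (over 1 N) with its front end still along the back bar (contact force between prop and end_rail above 1 N and x of prop in the frame of back_rail between -0.0605 and -0.039 m and y of prop in the frame of back_rail between -0.0435 and -0.022 m and angle between the x axis of prop and the x axis of back_rail, either way round below 0.05 rad), for 0.1 s.
At the end, for the whole second after the job is handed in: Both presses done, the plane's plinth stands flat, square (0.05 rad) and at rest in the corner, released: origin 39 to 60.5 mm before the back rail's line and 22 to 43.5 mm before the end rail's line; every jet upright and within 6 mm of where it began (x of prop in the frame of back_rail between -0.0605 and -0.039 m and y of prop in the frame of back_rail between -0.0435 and -0.022 m and angle between the x axis of prop and the x axis of back_rail, either way round below 0.05 rad and angle between prop's own z axis and vertical below 0.05 rad and z of prop in the frame of back_rail below 0.003 m and linear speed of prop below 0.01 m/s and distance of each of jet1, jet2, jet3, jet4 from where it was at the start of the episode below 0.006 m and angle between each of jet1, jet2, jet3, jet4's own z axis and vertical below 0.08 rad); the robot touches nothing.
It fails at once if the propeller plane is pushed, or pressed on the bars, with more than 20 N (contact force between any of the fingers, the arm and prop above 20 N or contact force between prop and back_rail above 20 N).
It fails at once if its brass model is touched with more than 1 N (contact force between any of the fingers, the arm and prop_model above 1 N).
It fails at once if a jet is shifted more than 6 mm (distance of any of jet1, jet2, jet3, jet4 from where it was at the start of the episode above 0.006 m).
It fails at once if the plane is lifted more than 6 mm off the board or tipped more than 0.2 rad (z of prop in the frame of back_rail above 0.006 m or angle between prop's own z axis and vertical above 0.2 rad).
It fails at once if the glue bottle is moved more than 15 mm (distance of glue from where it was at the start of the episode above 0.015 m).
It also fails if it takes over 61 s, if anything falls off the work surface, if the arm or the gripper's body presses on something with over 40 N, if the wrist force passes 120 N, or if a joint passes its speed limit or range.

ROBOT

A 6-joint arm with a two-finger parallel gripper is mounted at the origin on the work surface. World frame = base frame: x ahead of the robot, y to its left, z up, the work surface at z = 0. Lengths are in m, angles in degrees, forces in N, time in s.
With the tool pointing down it reaches from about 0.3 to 0.75 m from the base axis. Payload 8.5 kg.
Tool frame: the origin (TCP) lies on the centre line of the jaws, within the pads' length; the fingertips stand 14 mm ahead of it and the grasp point (between the pads) lies 5 mm behind it; z points along the fingers, x is the direction in which the jaws open and shut, and the axes are right-handed (so a half turn about z gives the same grasp; the last joint's range is limited). The gripper opens to 85 mm and grips with 20 to 120 N. Pads are 22 mm wide; open, the fingers measure 114 mm over their backs; the gripper's body (76 mm by 85 mm) begins 54 mm behind the grasp point. The pads swing forward as they close: fully open they stand 13 mm farther back than shut.
Start: joints at [-87.565, 21.807, 74.336, -0, 83.858, -12.336], TCP at [0.14, -0.532, 0.245] pointing down, gripper open.
Joint ranges: [-178.18, 178.18], [-50.72, 133.34], [12.68, 142.11], [-81.47, 261.47], [9.98, 163.14], [-165.26, 165.26]. Speed limits (degrees/s): [136.94, 136.94, 180, 180, 180, 180].

INTERFACE

Orientations are given as a 3x3 rotation matrix whose columns are the frame's x, y, z axes.
In Python, from rig import * gives the robot as it stands.
- The arm moves only by the shell command python3 -m crank 'ROWS' [FORCE]. ROWS is JSON, one flat list of numbers, 7 for each row, row after row: the turn, a rotation vector about the world's x, y, z in rad, then the shift along the world's x, y, z in m, then the opening in per cent of the stroke, from 0 (shut) to 100 (fully open). A call has 1 to 20 rows; each row shifts and turns the commanded pose from where the row before left it; what a row does not reach is not made up. A row lasts 1/10 s, in which the tool goes at most 50 mm and 8.59 degrees, less where a joint would pass 70% of its speed; a pose out of reach is approached as far as the arm can. A call is refused whole if a number of a shift passes 0.05 or a number of a turn 0.15, either way. A call with a gripper value outside its range is refused whole. The fingers move at their own pace and stop on an object; FORCE is the grip in N (left out, the last holds). Time passes only in rows, so rows that do not move let the fingers close. It gives the time, the measured TCP pose, the force and the opening at its end, in the units of the state.
- observe(): the state, without advancing time (a new reading comes with each control period).
- get_image(name): name is "scene" or "top"; returns a dict with "frame" (400x640x3 uint8, red, green, blue), "fov_y" (degrees; the focal length in pixels is half the picture's height over the tangent of half this angle, whatever the lens; pixels are square), "cx", "cy" (the principal point, pixels), "k1" (the pictures are not rectified: a ray, as slopes to the right and down, at radius r is drawn at 1 + k1 r^2 times it, then the intrinsics apply), "world_to_cam" (4x4, takes a point from world to camera coordinates). Camera axes: x right, y up, looking along -z (the intrinsics and any distortion apply to the point x, -y, -z); pixel columns grow to the right and rows downward; lengths in m; the calibration is good to about 2 mm. A picture is of the moment at which its call begins. There is no depth.
- close_job(): hands the job in, once; it reports no verdict.
The state is a dict: "time_s": time; "q": joint angles; "qvel": joint speeds; "joint_efforts": joint torques, N m; "position": TCP position; "tool_rot": TCP orientation; "ft_force": force on the tool from outside, world axes, zero at the start; "wrist_torque": the same for the moment, N m; "grip_width": finger opening in m.
Only numpy, scipy, OpenCV 4.12 (cv2) and the standard library are available. Lean on these libraries where they do the work, as an engineer would, in place of code of your own. Each camera call takes 0.05 s, during which the arm holds its last target. There are 200 camera calls.

## Working session

There is one attempt and no reset: what is moved stays moved. The work goes in short steps, Python scripts to look and compute and a shell command to move; the robot and the scene stay as the last step left them, time stands still between calls to the robot, and variables do not carry over. Pictures are saved under pics/ and viewed, about 8 in all and at most 12, crops included, and the job is handed in when it is done.

```bash
mkdir -p pics; ls
python3 - <<'E'
from rig import *
import cv2
for n in("top","scene"):
    im=get_image(n); cv2.imwrite(f"pics/{n}0.png",im["frame"][:,:,::-1])
    print(n,im["fov_y"],im["cx"],im["cy"],im["k1"],im["world_to_cam"])
print(observe())
E
```

```text
pics
top 43.411886937142086 320.6404047100649 204.6770440272446 -0.1384274193225639 [[-0.0074947  -0.99991343  0.010815   -0.04220545]
 [ 0.9937408  -0.00624207  0.11153587 -0.46731698]
 [-0.11145871  0.01158323  0.99370156 -1.17117195]
 [ 0.          0.          0.          1.        ]]
scene 51.59226304881162 320.78581184055804 193.62218595139447 -0.0006259351014044297 [[ 0.5994443   0.80038656  0.00691934 -0.25763096]
 [-0.65169098  0.48302415  0.58479616  0.30400612]
 [ 0.46472078 -0.355062    0.81115077 -1.20292388]
 [ 0.          0.          0.          1.        ]]
{'time_s': 0.1, 'q': array([-8.75658546e+01,  2.18369503e+01,  7.43809316e+01,  6.41605892e-04,
        8.38611250e+01, -1.23340896e+01]), 'qvel': array([-0.03280561, -0.16324462, -0.15283864, -0.02029419, -0.09095155,
        0.09128099]), 'joint_efforts': array([ 2.02227820e-03, -4.49223804e+01, -2.31658083e+01, -2.39091087e-04,
        3.59057813e-03,  1.83343985e-05]), 'position': array([ 0.14020484, -0.53155286,  0.24477214]), 'tool_rot': array([[ 2.54908511e-01, -9.66965175e-01, -4.74407706e-05],
       [-9.66964241e-01, -2.54908332e-01,  1.37815883e-03],
       [-1.34472464e-03, -3.05430886e-04, -9.99999049e-01]]), 'ft_force': array([-0.23600337,  0.27003515,  0.45900966]), 'wrist_torque': array([-0.05990785,  0.00874837,  0.02293722]), 'grip_width': 0.08505869979381667}
```

View pics/top0.png

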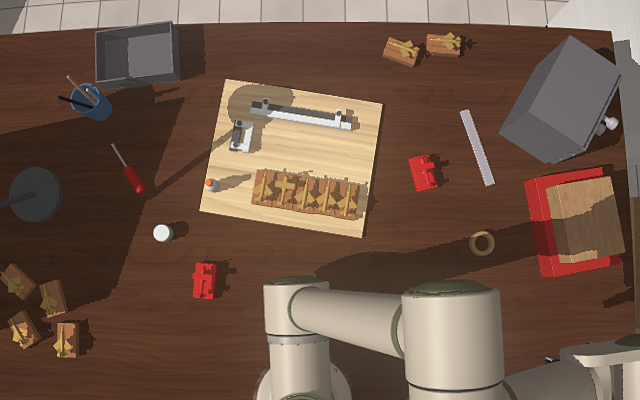

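View pics/scene0.png

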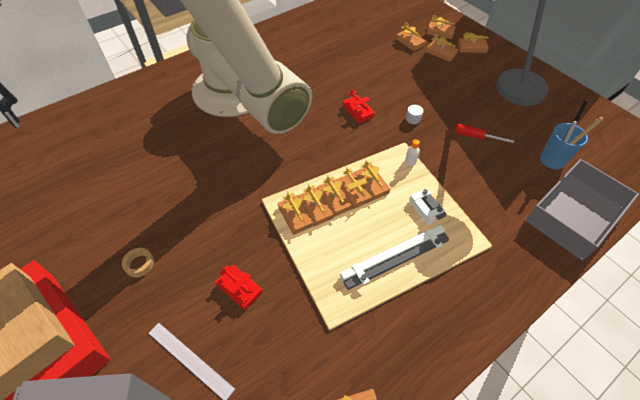

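The top view shows the row at about (252–365, 170–218). The straight-winged plane looks like the second from the left, at (286,188). In the scene view it is the second from the right, at (356,180).

Things it could be confused with:
- **Jets in the row:** (265,187), (308,192), (328,196), (350,200).
- **Red toys:** (205,280), (425,172).
- **Loose models:** (400,52), (445,44), (15,280), (52,298), (25,330), (67,340).

The glue bottle is at (210,185). I'll check the choice in one close crop.

```bash
cat > h.py <<'E'
from rig import *
import numpy as np, cv2
def cam(n):
    im=get_image(n); f=200/np.tan(np.radians(im["fov_y"]/2))
    return dict(K=np.array([[f,0,im["cx"]],[0,f,im["cy"]],[0,0,1.]]),d=np.array([im["k1"],0,0,0,0.]),T=np.array(im["world_to_cam"]),im=im["frame"][:,:,::-1].copy())
def ray(c,px,z):
    p=cv2.undistortPoints(np.array(px,float).reshape(-1,1,2),c["K"],c["d"]).reshape(-1,2)
    R,t=c["T"][:3,:3],c["T"][:3,3]; o=-R.T@t
    d=np.c_[p[:,0],-p[:,1],-np.ones(len(p))]@R
    return o+d*((z-o[2])/d[:,2])[:,None]
def proj(c,P):
    q=np.atleast_2d(P)@c["T"][:3,:3].T+c["T"][:3,3]; q=q*[1,-1,-1]
    return cv2.projectPoints(q,np.zeros(3),np.zeros(3),c["K"],c["d"])[0].reshape(-1,2)
E
python3 - <<'E'
from h import *
c=cam("top")
print(ray(c,[(225,80),(383,103),(362,237),(200,211)],.01).round(4))
a=cv2.resize(c["im"][75:240,195:385],None,fx=4.2,fy=3.6,interpolation=cv2.INTER_CUBIC)
a=cv2.resize(c["im"][90:230,195:375],None,fx=4.2,fy=4.2,interpolation=cv2.INTER_CUBIC); cv2.imwrite("pics/c1.png",a)
c=cam("scene")
a=cv2.resize(c["im"][135:300,260:460],None,fx=3.6,fy=3.6,interpolation=cv2.INTER_CUBIC); cv2.imwrite("pics/c2.png",a)
E
```

```text
[[ 0.786   0.1927  0.01  ]
 [ 0.7233 -0.2032  0.01  ]
 [ 0.39   -0.1445  0.01  ]
 [ 0.4553  0.2472  0.01  ]]
```

View pics/c1.png

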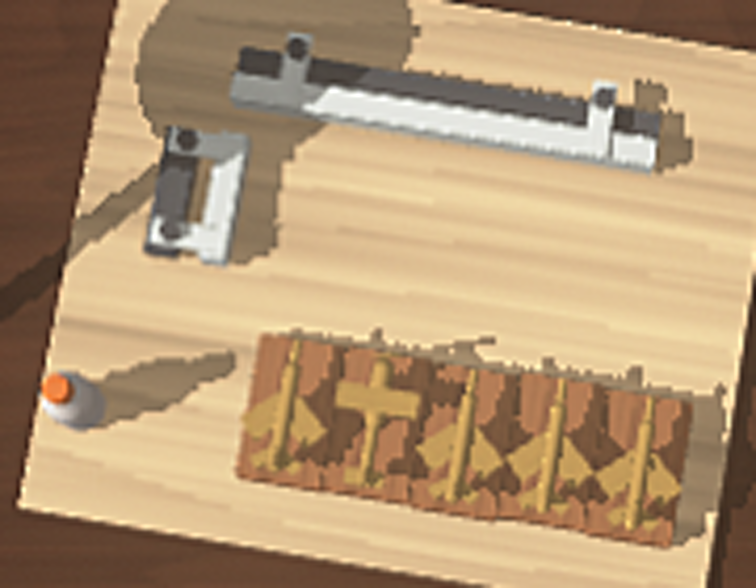

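View pics/c2.png

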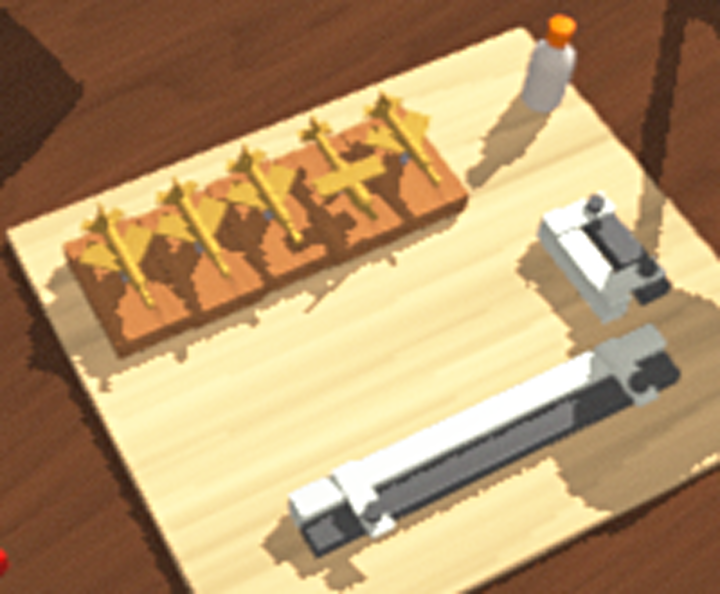

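The crops confirm the choice: the prop is second from the +y end, crop 1 (378,420), and its straight wings show in crop 2 (350,178). Next I'll get metric positions for the row corners, bars and glue.

Run:
```python
from h import *
c=cam("top"); s=cam("scene")
o=-c["T"][:3,:3].T@c["T"][:3,3]; print("cam",o.round(3))
t=lambda L:[(x/4.2+195-.4,y/4.2+90-.4) for x,y in L]
u=lambda L:[(x/3.6+260-.4,y/3.6+135-.4) for x,y in L]
hsv=cv2.cvtColor(c["im"],cv2.COLOR_BGR2HSV)
far=ray(c,t([(260,334),(691,402)]),.028); near=ray(c,t([(237,478),(670,547)]),.010)
print("far L,R",far.round(4).tolist(),"near",near.round(4).tolist())
S=ray(s,u([(467,193),(120,345),(65,243)]),.028); print("scene farL,farR,nearR top",S.round(4).tolist())
for n,P in(("far",far),("near",near),("scenefar",S[:2])):
    d=P[0]-P[1]; print(n,np.linalg.norm(d).round(4),np.degrees(np.arctan2(-d[0],d[1])).round(2))
print("back bar front edge top z.032",ray(c,t([(232,100),(655,170)]),.010).round(4).tolist())
print("scene bar front top",ray(s,u([(660,325),(598,355),(292,490)]),.032).round(4).tolist())
print("end bar inner edge",ray(c,t([(248,138),(230,265)]),.032).round(4).tolist())
print("scene end bar inner",ray(s,u([(541,225),(602,300)]),.032).round(4).tolist())
print("glue cap",ray(c,t([(58,388)]),.085).round(4).tolist())
# board angle
B=ray(c,[(225,80),(383,103),(362,237),(200,211)],.01)
for i,j in((1,0),(2,3)): d=B[j]-B[i]; print("board",np.degrees(np.arctan2(-d[0],d[1])))
```

```text
cam [ 0.334 -0.032  1.216]
far L,R [[0.5538, 0.1081, 0.028], [0.5129, -0.1379, 0.028]] near [[0.473, 0.1228, 0.01], [0.4316, -0.1261, 0.01]]
scene farL,farR,nearR top [[0.5519, 0.1074, 0.028], [0.5121, -0.137, 0.028], [0.4302, -0.1226, 0.028]]
far 0.2494 -9.43
near 0.2523 -9.45
scenefar 0.2476 -9.26
back bar front edge top z.032 [[0.6979, 0.1284, 0.01], [0.6536, -0.1208, 0.01]]
scene bar front top [[0.697, 0.1315, 0.032], [0.6895, 0.0863, 0.032], [0.6491, -0.1143, 0.032]]
end bar inner edge [[0.6683, 0.1158, 0.032], [0.5934, 0.1253, 0.032]]
scene end bar inner [[0.6004, 0.1255, 0.032], [0.6633, 0.1162, 0.032]]
glue cap [[0.5143, 0.2118, 0.085]]
board -9.010626312804888
board -9.455971089387297
```

Row yaw is about -9.4°, so own x is (0.987,-0.163) and own y is (0.163,0.987). Along those axes:

| Item | Position (m) |
|---|---|
| Prop centre across the row | 0.122 |
| Prop near face | 0.446 |
| Distance to the back bar | about 0.136 |
| End-bar face | 0.222 (about 75 mm of slide) |

The row length measures 0.250, which matches five 50 mm plinths. I'll go to 30 mm before the near face with the jaws shut and the jaw axis across the push.

```bash
python3 -m crank '[0,0,-0.0264,0.0182,0.0365,0,0, 0,0,-0.0264,0.0182,0.0365,0,0, 0,0,-0.0264,0.0182,0.0365,0,0, 0,0,-0.0264,0.0182,0.0365,0,0, 0,0,-0.0264,0.0182,0.0365,0,0, 0,0,-0.0264,0.0182,0.0365,0,0, 0,0,-0.0264,0.0182,0.0365,0,0, 0,0,-0.0264,0.0182,0.0365,0,0, 0,0,-0.0264,0.0182,0.0365,0,0, 0,0,-0.0264,0.0182,0.0365,0,0, 0,0,-0.0264,0.0182,0.0365,0,0, 0,0,-0.0264,0.0182,0.0365,0,0, 0,0,-0.0264,0.0182,0.0365,0,0, 0,0,-0.0264,0.0182,0.0365,0,0, 0,0,-0.0264,0.0182,0.0365,0,0, 0,0,-0.0264,0.0182,0.0365,0,0, 0,0,0,0,0,0,0, 0,0,0,0,0,0,0, 0,0,0,0,0,0,0]' 20
```

```text
time_s: 2.2
position: [0.4311, 0.0515, 0.2453]
tool_rot: [[-0.164, -0.986, -0.0], [-0.986, 0.164, -0.0], [0.0, 0.0, -1.0]]
ft_force: [-0.5, 0.0, 0.0]
grip_width: -0.0001
```

```bash
python3 -m crank '[0,0,0,-0.001,0.001,-0.04,0, 0,0,0,0,0,-0.04,0, 0,0,0,0,0,-0.04,0, 0,0,0,0,0,-0.04,0, 0,0,0,0,0,-0.03,0, 0,0,0,0,0,-0.023,0, 0,0,0,0,0,0,0, 0,0,0,0,0,0,0]'
python3 - <<'E'
from h import *
print(observe()["position"],observe()["ft_force"])
c=cam("scene"); a=cv2.resize(c["im"][110:250,240:440],None,fx=4,fy=4,interpolation=cv2.INTER_CUBIC); cv2.imwrite("pics/d1.png",a)
E
```

```text
time_s: 3.0
position: [0.4306, 0.0524, 0.0329]
tool_rot: [[-0.165, -0.986, 0.0], [-0.986, 0.165, -0.0], [0.0, -0.0, -1.0]]
ft_force: [-0.0, 0.9, 1.0]
grip_width: 0.0001
[0.43059105 0.05237881 0.03293267] [-0.03676309  0.87755158  0.95078409]
```

View pics/d1.png

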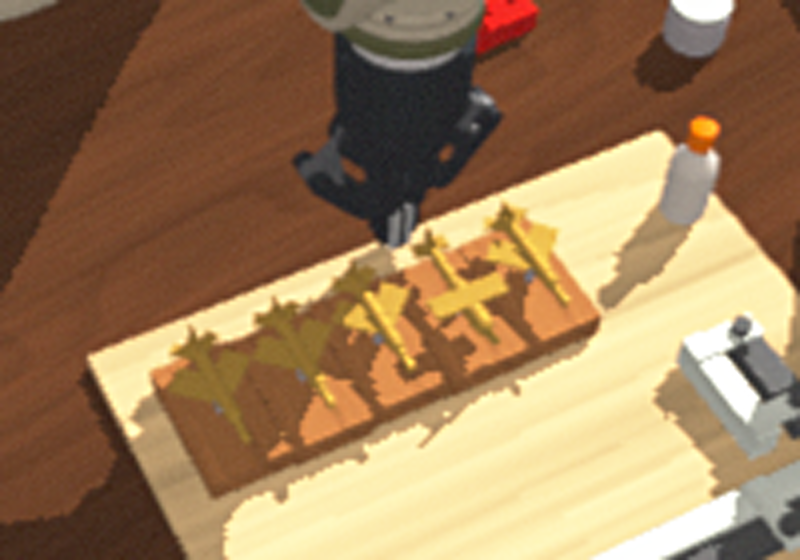

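Run:
```python
from h import *
c=cam("scene")
p=proj(c,[(.4306,.0524,.019),(.460,.048,.028),(.460,.048,.010),(.4641,.0727,.028),(.4559,.0233,.028),(.5428,.0341,.028)])
print(((p+.4-[240,110])*4).round(0))
```

```text
[[395. 238.]
 [420. 262.]
 [419. 281.]
 [457. 247.]
 [383. 278.]
 [492. 366.]]
```

```bash
python3 -m crank '[0,0,0,0.0049,-0.0008,-0.001,0, 0,0,0,0.0049,-0.0008,0,0, 0,0,0,0.002,-0.0003,0,0, 0,0,0,0.002,-0.0003,0,0, 0,0,0,0.001,-0.0002,0,0, 0,0,0,0.001,-0.0002,0,0]'; python3 -m crank '[0,0,0,0.001,-0.0002,0,0, 0,0,0,0.001,-0.0002,0,0, 0,0,0,0.001,-0.0001,0,0]';python3 -m crank '[0,0,0,0.001,-0.0002,0,0, 0,0,0,0.001,-0.0002,0,0, 0,0,0,0.001,-0.0001,0,0]'
```

```text
time_s: 3.7
position: [0.4462, 0.0506, 0.0313]
tool_rot: [[-0.164, -0.986, -0.0], [-0.986, 0.164, 0.0], [0.0, 0.0, -1.0]]
ft_force: [-0.6, 0.6, -0.9]
grip_width: -0.0004
time_s: 4.0
position: [0.4491, 0.0501, 0.0313]
tool_rot: [[-0.164, -0.986, -0.0], [-0.986, 0.164, 0.0], [0.0, 0.0, -1.0]]
ft_force: [-0.5, -0.4, 1.3]
grip_width: 0.0002
time_s: 4.3
position: [0.4522, 0.0496, 0.0313]
tool_rot: [[-0.164, -0.986, -0.0], [-0.986, 0.164, 0.0], [0.0, 0.0, -1.0]]
ft_force: [-0.5, -0.1, 0.4]
grip_width: -0.0001
```

```bash
python3 -m crank '[0,0,0,0.002,-0.0003,0,0, 0,0,0,0.002,-0.0003,0,0, 0,0,0,0.002,-0.0003,0,0, 0,0,0,0.002,-0.0004,0,0, 0,0,0,0.002,-0.0003,0,0,0,0,0,0.002,-0.0003,0,0, 0,0,0,0.002,-0.0003,0,0, 0,0,0,0.002,-0.0004,0,0, 0,0,0,0.002,-0.0003,0,0, 0,0,0,0.002,-0.0003,0,0, 0,0,0,0.002,-0.0004,0,0, 0,0,0,0.002,-0.0003,0,0, 0,0,0,0.002,-0.0003,0,0, 0,0,0,0.002,-0.0004,0,0, 0,0,0,0.002,-0.0003,0,0]'
python3 - <<'E'
from h import *
c=cam("scene"); a=cv2.resize(c["im"][110:250,260:450],None,fx=4.2,fy=4.2,interpolation=cv2.INTER_CUBIC); cv2.imwrite("pics/e1.png",a)
E
```

```text
time_s: 5.8
position: [0.4824, 0.0447, 0.0313]
tool_rot: [[-0.164, -0.986, -0.0], [-0.986, 0.164, 0.0], [-0.0, 0.0, -1.0]]
ft_force: [-1.0, 0.1, -0.5]
grip_width: 0.0002
```

View pics/e1.png

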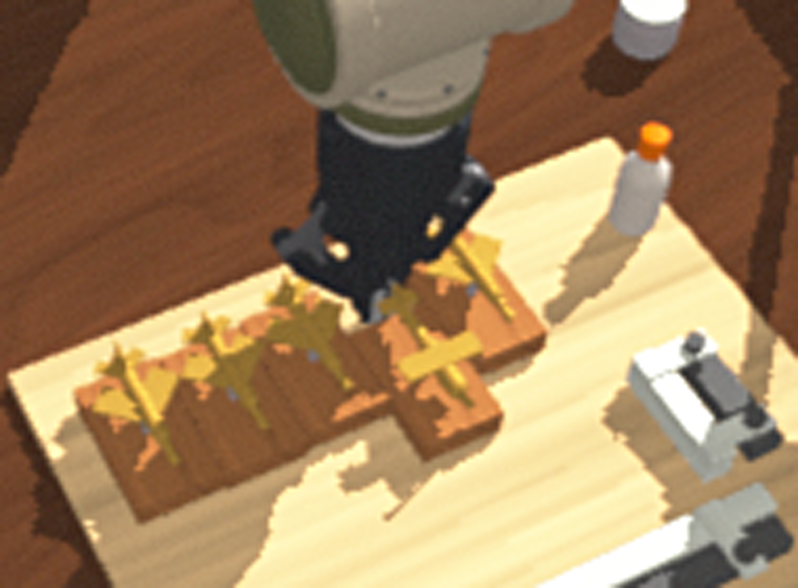

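The prop slid about 33 mm out square, with its front edge at (430–500, 455–415), and the jets stayed put. I'll continue towards the bar.

```bash
python3 -m crank '[0,0,0,0.0039,-0.0007,0,0,0,0,0,0.0039,-0.0007,0,0,0,0,0,0.0039,-0.0007,0,0,0,0,0,0.0039,-0.0007,0,0,0,0,0,0.0039,-0.0007,0,0,0,0,0,0.0039,-0.0007,0,0,0,0,0,0.0039,-0.0007,0,0,0,0,0,0.0039,-0.0007,0,0,0,0,0,0.0039,-0.0007,0,0,0,0,0,0.0039,-0.0007,0,0,0,0,0,0.0039,-0.0007,0,0,0,0,0,0.0039,-0.0007,0,0,0,0,0,0.0039,-0.0007,0,0,0,0,0,0.0039,-0.0007,0,0,0,0,0,0.0039,-0.0007,0,0,0,0,0,0.0039,-0.0007,0,0,0,0,0,0.003,-0.0005,0,0,0,0,0,0.002,-0.0003,0,0,0,0,0,0.001,-0.0002,0,0]'
python3 - <<'E'
from h import *
c=cam("scene"); a=cv2.resize(c["im"][150:290,280:450],None,fx=4.2,fy=4.2,interpolation=cv2.INTER_CUBIC); cv2.imwrite("pics/f1.png",a)
p=observe()["position"]; print(p@[.9866,-.1633,0],p@[.1633,.9866,0],observe()["ft_force"])
E
```

```text
time_s: 7.75
position: [0.5508, 0.0325, 0.0313]
tool_rot: [[-0.164, -0.986, 0.0], [-0.986, 0.164, 0.0], [-0.0, -0.0, -1.0]]
ft_force: [-0.9, 0.1, 1.1]
grip_width: 0.0002
0.5381623689967434 0.1219619370997625 [ 0.34329969 -0.48723932  0.4035027 ]
```

View pics/f1.png

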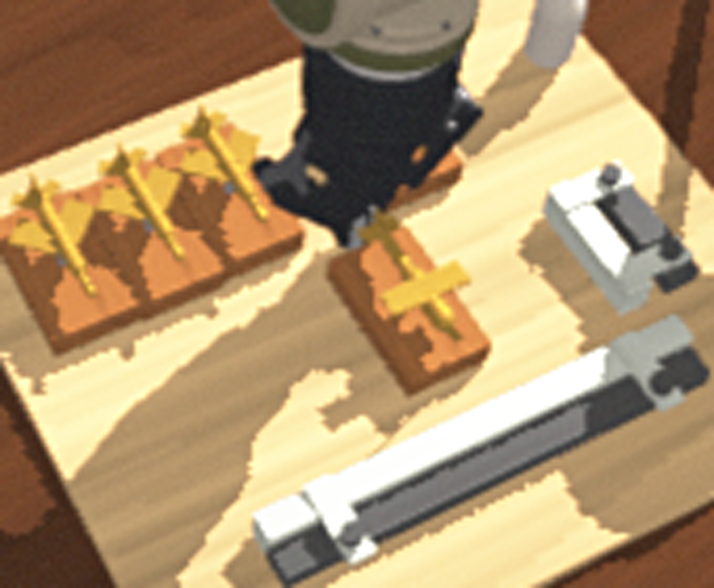

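It is clear of the row and square, with its front edge at (410–490, 390–350). About 30 mm remain, so I'll move 22 mm and then feel for the bar.

```bash
python3 -m crank '[0,0,0,0.003,-0.0005,0,0,0,0,0,0.003,-0.0005,0,0,0,0,0,0.003,-0.0005,0,0,0,0,0,0.003,-0.0005,0,0,0,0,0,0.003,-0.0005,0,0,0,0,0,0.003,-0.0005,0,0,0,0,0,0.002,-0.0003,0,0,0,0,0,0.001,-0.0002,0,0,0,0,0,0.001,-0.0002,0,0]'; for i in 1; do python3 -m crank '[0,0,0,0.0005,-0.0001,0,0,0,0,0,0.0005,-0.0001,0,0,0,0,0,0.0005,-0.0001,0,0]';python3 -m crank '[0,0,0,0.0005,-0.0001,0,0,0,0,0,0.0005,-0.0001,0,0]';python3 -m crank '[0,0,0,0.0005,-0.0001,0,0,0,0,0,0.0005,-0.0001,0,0]';done | grep -E "posi|force"
```

```text
time_s: 8.7
position: [0.5726, 0.0288, 0.0313]
tool_rot: [[-0.164, -0.986, -0.0], [-0.986, 0.164, 0.0], [-0.0, 0.0, -1.0]]
ft_force: [-0.5, -0.4, 0.8]
grip_width: 0.0001
position: [0.5741, 0.0285, 0.0313]
ft_force: [-0.6, -0.1, -0.1]
position: [0.5751, 0.0283, 0.0313]
ft_force: [-0.6, 0.6, -0.2]
position: [0.5761, 0.0281, 0.0313]
ft_force: [0.0, 0.0, -0.1]
```

```bash
g(){ awk '/posi/{print}/force/{print; gsub(/[\[,\]]/," "); if($2<-2.5) r=1}END{exit r}'; }
python3 -m crank '[0,0,0,0.0005,-0.0001,0,0,0,0,0,0.0005,-0.0001,0,0]'|g && python3 -m crank '[0,0,0,0.0005,-0.0001,0,0]'|g && python3 -m crank '[0,0,0,0.0005,-0.0001,0,0]'|g && python3 -m crank '[0,0,0,0.0005,-0.0001,0,0]'|g && python3 -m crank '[0,0,0,0.0005,-0.0001,0,0]'|g && python3 -m crank '[0,0,0,0.0005,-0.0001,0,0]'|g && python3 -m crank '[0,0,0,0.0005,-0.0001,0,0]'|g && python3 -m crank '[0,0,0,0.0005,-0.0001,0,0]'|g && python3 -m crank '[0,0,0,0.0005,-0.0001,0,0]'|g && python3 -m crank '[0,0,0,0.0005,-0.0001,0,0]'|g && python3 -m crank '[0,0,0,0.0005,-0.0001,0,0]'|g
```

```text
position: [0.5772, 0.0279, 0.0313]
ft_force: [-0.2, -0.2, -0.3]
position: [0.5776, 0.0278, 0.0313]
ft_force: [-0.8, -0.2, -0.8]
position: [0.5782, 0.0277, 0.0313]
ft_force: [0.3, 0.1, -1.1]
position: [0.5786, 0.0276, 0.0313]
ft_force: [-2.1, 1.1, 0.7]
position: [0.5787, 0.0276, 0.0313]
ft_force: [-4.0, 0.7, 3.4]
```

```bash
python3 -m crank '[0,0,0,0.0003,0,0,0]'|grep -E "posi|force"; python3 -m crank '[0,0,0,0,0,0,0]'|grep -E "posi|force"
```

```text
position: [0.5787, 0.0277, 0.0313]
ft_force: [-5.4, 0.2, 4.1]
position: [0.5787, 0.0276, 0.0313]
ft_force: [-4.8, 0.5, 2.8]
```

```bash
python3 -m crank '[0,0,0,0.0004,-0.0001,0,0]'|grep -E "posi|force"; python3 -m crank '[0,0,0,0.0003,0,0,0]'|grep -E "posi|force"; python3 -m crank '[0,0,0,0,0,0,0]'|grep -E "posi|force"
```

```text
position: [0.5788, 0.0276, 0.0313]
ft_force: [-7.1, 1.5, 5.2]
position: [0.5788, 0.0277, 0.0313]
ft_force: [-9.0, 1.0, 6.0]
position: [0.5788, 0.0277, 0.0313]
ft_force: [-7.3, 0.5, 4.9]
```

```bash
python3 -m crank '[0,0,0,0.0004,-0.0001,0,0]'|grep -E "posi|force"; python3 -m crank '[0,0,0,0,0,0,0, 0,0,0,0,0,0,0]'|grep -E "posi|force"
```

```text
position: [0.5788, 0.0277, 0.0312]
ft_force: [-9.4, 1.3, 7.6]
position: [0.5788, 0.0277, 0.0313]
ft_force: [-9.0, 1.6, 6.7]
```

About 9 N is holding on the back bar (10–11 N with the vertical part). I'll back off, lift, turn 90° and move to the -y side.

```bash
python3 -m crank '[0,0,0,-0.002,0.0003,0,0,0,0,0,-0.004,0.0007,0,0,0,0,0,-0.009,0.0015,0,0,0,0,0,-0.0098,0.0016,0,0,0,0,0,0,0,0.03,0,0,0,0,0,0,0.05,0,0,0,0,0,0,0,0]' | grep -E "posi|force|time"; python3 -m crank '[0,0,0.143,0.0062,-0.0067,0,0,0,0,0.143,0.0062,-0.0067,0,0,0,0,0.143,0.0062,-0.0067,0,0,0,0,0.143,0.0062,-0.0067,0,0,0,0,0.143,0.0062,-0.0067,0,0,0,0,0.143,0.0062,-0.0067,0,0,0,0,0.143,0.0062,-0.0067,0,0,0,0,0.143,0.0062,-0.0067,0,0,0,0,0.143,0.0062,-0.0067,0,0,0,0,0.143,0.0062,-0.0067,0,0,0,0,0.141,0.0062,-0.0067,0,0,0,0,0,0,0,0,0,0,0,0,0,0,0,0]';python3 - <<'E'
from h import *
p=observe()["position"]; print(p@[.9866,-.1633,0],p@[.1633,.9866,0])
c=cam("scene"); a=cv2.resize(c["im"][150:290,280:450],None,fx=4.2,fy=4.2,interpolation=cv2.INTER_CUBIC); cv2.imwrite("pics/g1.png",a)
E
```

```text
time_s: 11.5
position: [0.5577, 0.0312, 0.1169]
ft_force: [1.2, 0.1, -0.6]
time_s: 12.8
position: [0.6234, -0.0421, 0.111]
tool_rot: [[0.986, -0.168, -0.001], [-0.168, -0.986, 0.0], [-0.001, -0.0, -1.0]]
ft_force: [-0.6, -0.6, -0.3]
grip_width: 0.0001
0.6218787167334423 0.06028675873670494
```

View pics/g1.png

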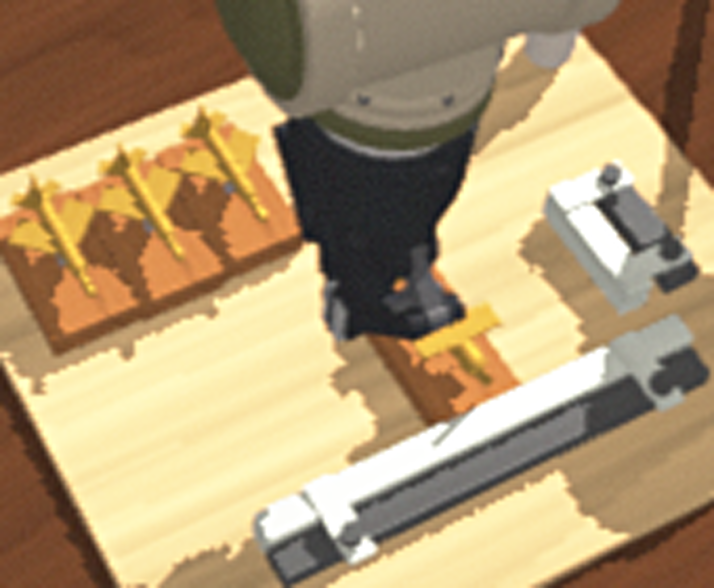

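The plane stands flush against the bar at crop (380–520, 340–425) and the finger is on its free -y side. I'll go down and slide it.

```bash
python3 -m crank '[0,0,0,0,0,-0.03,0,0,0,0,0,0,-0.03,0,0,0,0,0,0,-0.02,0,0,0,0,0,0,0,0]'|grep -E "posi|force"; python3 -m crank '[0,0,0,0.0007,0.0039,0,0,0,0,0,0.0007,0.0039,0,0,0,0,0,0.0007,0.0039,0,0,0,0,0,0.0003,0.002,0,0,0,0,0,0.0003,0.002,0,0,0,0,0,0.0003,0.002,0,0,0,0,0,0.0003,0.002,0,0,0,0,0,0.0003,0.002,0,0,0,0,0,0.0003,0.002,0,0,0,0,0,0.0003,0.002,0,0,0,0,0,0.0003,0.002,0,0,0,0,0,0.0003,0.002,0,0]'|grep -E "posi|force"; python3 -m crank '[0,0,0,0.0005,0.003,0,0,0,0,0,0.0005,0.003,0,0,0,0,0,0.0005,0.003,0,0,0,0,0,0.0006,0.003,0,0,0,0,0,0.0005,0.003,0,0,0,0,0,0.0005,0.003,0,0,0,0,0,0.0006,0.003,0,0]'|grep -E "posi|force"
python3 - <<'E'
from h import *
p=observe()["position"]; print(p@[.9866,-.1633,0],p@[.1633,.9866,0])
c=cam("scene"); a=cv2.resize(c["im"][150:290,280:450],None,fx=4.2,fy=4.2,interpolation=cv2.INTER_CUBIC); cv2.imwrite("pics/g2.png",a)
E
```

```text
position: [0.6221, -0.0415, 0.0287]
ft_force: [-0.9, 0.1, 1.2]
position: [0.6287, -0.0125, 0.0313]
ft_force: [0.4, -0.2, -0.3]
position: [0.6325, 0.0087, 0.0313]
ft_force: [-0.4, -0.7, 0.1]
0.6225733972432567 0.11181562405122977
```

View pics/g2.png

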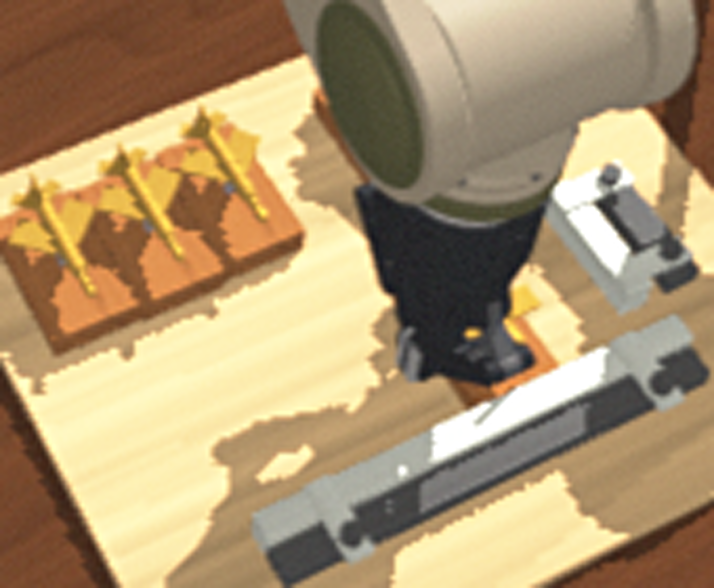

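The plane is sliding flush along the bar, with its right side at about (550,350). About 49 mm remain by estimate, so I'll move 40 and then feel for the end bar.

```bash
g(){ awk '/posi/{print}/force/{print; gsub(/[\[,\]]/," "); if($3<-2.5) r=1}END{exit r}'; }
python3 -m crank '[0,0,0,0.0005,0.003,0,0,0,0,0,0.0005,0.003,0,0,0,0,0,0.0005,0.003,0,0,0,0,0,0.0005,0.003,0,0,0,0,0,0.0005,0.003,0,0,0,0,0,0.0006,0.003,0,0,0,0,0,0.0005,0.003,0,0,0,0,0,0.0005,0.003,0,0,0,0,0,0.0006,0.003,0,0,0,0,0,0.0005,0.003,0,0]'|g && python3 -m crank '[0,0,0,0.0003,0.002,0,0,0,0,0,0.0003,0.002,0,0,0,0,0,0.0002,0.001,0,0]'|g && python3 -m crank '[0,0,0,0.0002,0.001,0,0,0,0,0,0.0002,0.001,0,0]'|g && python3 -m crank '[0,0,0,0.0001,0.0005,0,0,0,0,0,0.0001,0.0005,0,0]'|g && python3 -m crank '[0,0,0,0.0001,0.0005,0,0,0,0,0,0.0001,0.0005,0,0]'|g && python3 -m crank '[0,0,0,0.0001,0.0005,0,0,0,0,0,0.0001,0.0005,0,0]'|g && python3 -m crank '[0,0,0,0.0001,0.0005,0,0,0,0,0,0.0001,0.0005,0,0]'|g && python3 -m crank '[0,0,0,0.0001,0.0005,0,0]'|g && python3 -m crank '[0,0,0,0.0001,0.0005,0,0]'|g && python3 -m crank '[0,0,0,0.0001,0.0005,0,0]'|g && python3 -m crank '[0,0,0,0.0001,0.0005,0,0]'|g && python3 -m crank '[0,0,0,0.0001,0.0005,0,0]'|g && python3 -m crank '[0,0,0,0.0001,0.0005,0,0]'|g && python3 -m crank '[0,0,0,0.0001,0.0005,0,0]'|g
```

```text
position: [0.6377, 0.0386, 0.0313]
ft_force: [0.2, -0.1, 0.3]
position: [0.6385, 0.0436, 0.0313]
ft_force: [-0.0, -0.9, 0.9]
position: [0.6388, 0.0454, 0.0313]
ft_force: [-0.3, -0.5, 0.3]
position: [0.639, 0.0464, 0.0313]
ft_force: [0.2, -0.8, 0.3]
position: [0.6392, 0.0474, 0.0313]
ft_force: [-0.6, -0.3, 0.4]
position: [0.6394, 0.0484, 0.0313]
ft_force: [-0.6, -0.3, 0.6]
position: [0.6396, 0.0494, 0.0313]
ft_force: [0.5, -1.2, 1.0]
position: [0.6397, 0.0499, 0.0313]
ft_force: [-0.8, -0.8, -0.2]
position: [0.6398, 0.0504, 0.0313]
ft_force: [-0.6, -1.4, -0.1]
position: [0.6399, 0.0509, 0.0313]
ft_force: [-0.8, -1.8, -0.2]
position: [0.64, 0.0514, 0.0313]
ft_force: [-1.2, -1.6, -0.2]
position: [0.6401, 0.052, 0.0313]
ft_force: [-0.7, -1.6, 0.8]
position: [0.6402, 0.0524, 0.0313]
ft_force: [-0.8, -0.1, 0.6]
position: [0.6403, 0.053, 0.0313]
ft_force: [-0.5, -0.9, -0.8]
```

```bash
g(){ awk '/posi/{print}/force/{print; gsub(/[\[,\]]/," "); if($3<-2.8) r=1}END{exit r}'; }
python3 -m crank '[0,0,0,0.0001,0.0005,0,0]'|g && python3 -m crank '[0,0,0,0.0001,0.0005,0,0]'|g && python3 -m crank '[0,0,0,0.0001,0.0005,0,0]'|g && python3 -m crank '[0,0,0,0.0001,0.0005,0,0]'|g && python3 -m crank '[0,0,0,0.0001,0.0005,0,0]'|g && python3 -m crank '[0,0,0,0.0001,0.0005,0,0]'|g && python3 -m crank '[0,0,0,0.0001,0.0005,0,0]'|g && python3 -m crank '[0,0,0,0.0001,0.0005,0,0]'|g && python3 -m crank '[0,0,0,0.0001,0.0005,0,0]'|g && python3 -m crank '[0,0,0,0.0001,0.0005,0,0]'|g && python3 -m crank '[0,0,0,0.0001,0.0005,0,0]'|g && python3 -m crank '[0,0,0,0.0001,0.0005,0,0]'|g && python3 -m crank '[0,0,0,0.0001,0.0005,0,0]'|g && python3 -m crank '[0,0,0,0.0001,0.0005,0,0]'|g
```

```text
position: [0.6404, 0.0535, 0.0313]
ft_force: [-0.5, -0.2, -1.1]
position: [0.6405, 0.0539, 0.0313]
ft_force: [-0.8, 0.5, 0.1]
position: [0.6407, 0.0544, 0.0313]
ft_force: [-1.0, -0.1, -0.5]
position: [0.6407, 0.0549, 0.0313]
ft_force: [0.1, -1.0, 0.1]
position: [0.6408, 0.0554, 0.0313]
ft_force: [-0.5, 0.1, -0.2]
position: [0.6409, 0.0559, 0.0313]
ft_force: [-0.3, -0.2, 0.1]
position: [0.641, 0.0564, 0.0313]
ft_force: [-0.5, -1.0, -0.4]
position: [0.6411, 0.0569, 0.0313]
ft_force: [-0.5, -0.5, -0.7]
position: [0.6412, 0.0574, 0.0313]
ft_force: [-0.6, -1.1, -0.5]
position: [0.6413, 0.0579, 0.0313]
ft_force: [-0.7, -1.3, -0.1]
position: [0.6414, 0.0584, 0.0313]
ft_force: [-1.6, -1.2, -0.9]
position: [0.6415, 0.0589, 0.0313]
ft_force: [-0.2, -1.3, -0.4]
position: [0.6416, 0.0594, 0.0313]
ft_force: [-1.3, -0.7, 0.6]
position: [0.6417, 0.0599, 0.0313]
ft_force: [-0.4, -0.7, 0.4]
```

Run:
```python
from h import *
a=[]
for n,(y0,y1,x0,x1) in(("scene",(180,280,340,460)),("top",(85,185,220,340))):
    c=cam(n); a.append(cv2.resize(c["im"][y0:y1,x0:x1],None,fx=3.3,fy=4.5,interpolation=cv2.INTER_CUBIC) if 0 else cv2.resize(c["im"][y0:y1,x0:x1],None,fx=3.3,fy=3.3,interpolation=cv2.INTER_CUBIC))
cv2.imwrite("pics/g3.png",np.hstack(a)); print(observe()["time_s"])
```

```text
19.7
```

View pics/g3.png

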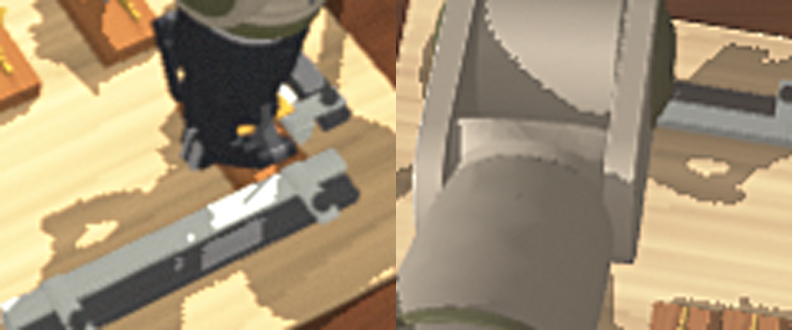

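The plane is still flush with the bar, and its right edge at (298,150) is a few millimetres from the end bar. I'll continue feeling.

```bash
g(){ awk '/posi/{print}/force/{print; gsub(/[\[,\]]/," "); if($3<-2.8) r=1}END{exit r}'; }
python3 -m crank '[0,0,0,0.0001,0.0005,0,0]'|g && python3 -m crank '[0,0,0,0.0001,0.0005,0,0]'|g && python3 -m crank '[0,0,0,0.0001,0.0005,0,0]'|g && python3 -m crank '[0,0,0,0.0001,0.0005,0,0]'|g && python3 -m crank '[0,0,0,0.0001,0.0005,0,0]'|g && python3 -m crank '[0,0,0,0.0001,0.0005,0,0]'|g && python3 -m crank '[0,0,0,0.0001,0.0005,0,0]'|g && python3 -m crank '[0,0,0,0.0001,0.0005,0,0]'|g && python3 -m crank '[0,0,0,0.0001,0.0005,0,0]'|g && python3 -m crank '[0,0,0,0.0001,0.0005,0,0]'|g
```

```text
position: [0.6419, 0.0604, 0.0313]
ft_force: [-0.4, 0.3, -0.7]
position: [0.642, 0.0609, 0.0313]
ft_force: [-0.5, -0.4, 0.3]
position: [0.642, 0.0614, 0.0313]
ft_force: [-0.6, -1.4, -0.1]
position: [0.6421, 0.0616, 0.0313]
ft_force: [-1.6, -3.7, 0.2]
```

Contact with the end bar. I'll press to about 10 N.

```bash
python3 -m crank '[0,0,0,0,0.0004,0,0]'|grep -E "posi|force"; python3 -m crank '[0,0,0,0,0.0003,0,0]'|grep -E "posi|force"; python3 -m crank '[0,0,0,0,0.0002,0,0]'|grep -E "posi|force"
```

```text
position: [0.6421, 0.0616, 0.0313]
ft_force: [-0.7, -5.7, 0.1]
position: [0.6421, 0.0616, 0.0314]
ft_force: [-1.2, -7.7, 0.7]
position: [0.6421, 0.0617, 0.0314]
ft_force: [-0.9, -8.2, 0.7]
```

```bash
python3 -m crank '[0,0,0,0,0.0002,0,0]'|grep -E "posi|force"; python3 -m crank '[0,0,0,0,0,0,0,0,0,0,0,0,0,0]'|grep -E "posi|force"
```

```text
position: [0.6421, 0.0617, 0.0314]
ft_force: [-1.2, -8.5, 1.1]
position: [0.6421, 0.0617, 0.0314]
ft_force: [-2.3, -8.2, 1.0]
```

Holding at about 9 N. I'll retreat along -y, lift, move clear and check.

```bash
python3 -m crank '[0,0,0,-0.0003,-0.002,0,0,0,0,0,-0.0007,-0.004,0,0,0,0,0,-0.0016,-0.01,0,0,0,0,0,-0.0033,-0.02,0,0,0,0,0,0,0,0.04,0,0,0,0,0,0,0.05,0,0,0,0,0,0,0.05,0,0,0,0,-0.02,-0.045,0,0,0,0,0,-0.02,-0.045,0,0,0,0,0,-0.02,-0.045,0,0,0,0,0,-0.02,-0.045,0,0,0,0,0,-0.02,-0.045,0,0,0,0,0,-0.02,-0.045,0,0,0,0,0,0,0,0,0,0,0,0,0,0,0,0]'
python3 - <<'E'
from h import *
c=cam("top"); a=cv2.resize(c["im"][88:228,200:370],None,fx=4.4,fy=4.2,interpolation=cv2.INTER_CUBIC);a=cv2.resize(c["im"][88:228,200:370],None,fx=4.2,fy=4.2,interpolation=cv2.INTER_CUBIC); cv2.imwrite("pics/z1.png",a)
E
```

```text
time_s: 22.2
position: [0.5156, -0.2442, 0.1713]
tool_rot: [[0.986, -0.166, 0.0], [-0.166, -0.986, 0.0], [0.0, -0.0, -1.0]]
ft_force: [-0.0, -0.4, -0.4]
grip_width: 0.0003
```

View pics/z1.png

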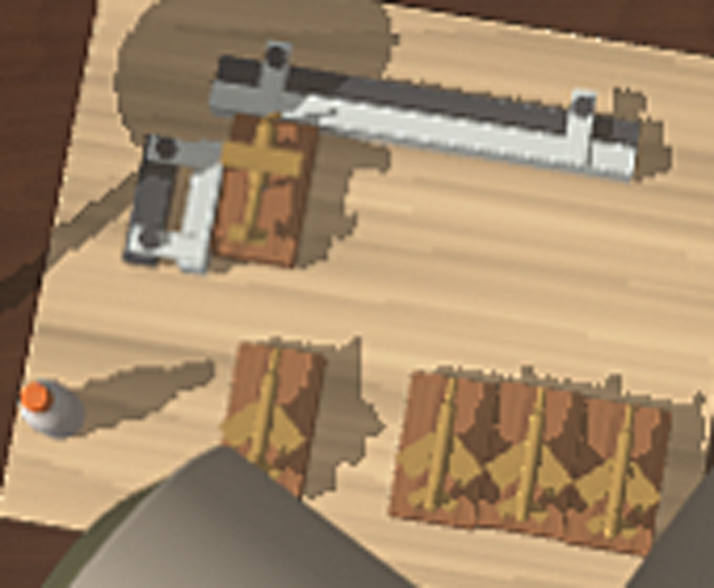

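```bash
python3 -c "
from rig import *
print(close_job())"
```

```text
the job is handed in; nothing more can be done
None
```

The propeller plane stands in the corner, against both the back bar and the end bar, and I've handed the job in. `close_job()` gives no verdict, so I don't know how it was judged.

- **Back bar:** I pushed the plane, second from the +y end of the row, out by its plinth with shut fingers. It met the back bar and I held about 9 N along the push (about 11 N counting the upward part on the finger).
- **End bar:** I then slid it along the back bar from its other side and held about 8.5 N on the end bar. That is slightly under the 10 N asked for. No reading passed 12 N.
- **Last picture (22 s on the robot's clock, limit 61 s):** The plinth lies along both bars with no visible gap and looks square and flat. The three jets on the -y side and the glue bottle look unmoved. The arm was clear of everything and the wrist force was near zero.
- **What I could not confirm:** In that picture the arm partly hid the jet at the +y end; its visible part looks in place. I judged squareness and the jets' positions by eye, not by a second measurement. The end bar was felt about 2–4 mm further on than my camera estimate, probably because of the assumed finger thickness and calibration error.

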